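Stand the brush and the spatula in the bench holder

TASK

Take the brush and the spatula from the sloping white cradle and stand each of them handle-down, working end up, in its own well of the steel three-well holder, all the way to the bottom. Any two wells will do. Leave the other things on the bench where they are.

Things in the scene. Friction and masses are not known exactly. Their poses are not given: they have to be found in the camera images.
- brush: Flat brush 180 mm long: aluminium handle, steel ferrule and stiff dark bristles, 24 x 11 mm, at z 148 to 180 mm. Origin: centre of the butt (handle end); +z along the shaft to the working end. Handle 14 mm round from z 6 to 150 mm (butt tapers to 10 mm). Starts in a place of the cradle, working end up, shaft 40 degrees from vertical; easiest to grasp at z 120 to 150 mm. About 70 g.
- spatula: Wax spatula 180 mm long: brown wooden handle, 8 mm steel neck from z 150, steel blade 20 x 5 mm at z 156 to 180 mm. Origin: centre of the butt (handle end); +z along the shaft to the working end. Handle 14 mm round from z 6 to 150 mm (butt tapers to 10 mm). Starts in a place of the cradle, working end up, shaft 40 degrees from vertical; easiest to grasp at z 120 to 150 mm. About 70 g.
- cradle: Fixed white cradle, base 150 x 190 x 8 mm, origin on the bench 20 mm in +x of its middle. Two places, y = -40 and +40: butt at x -72, z 26 mm in an open-topped trough (walls 30 mm along the shaft); shaft leans up to +x, onto a cross bar with low lugs 100 to 110 mm along it. The bar stands on posts at x 3, y +-82, 100 mm high. Lift a tool upwards to free it.
- holder: Fixed steel holder: base plate 75 (x) x 185 (y) x 6 mm with three square wells in a row along y, at y = -60, 0 and +60 mm. Origin on the bench under the middle well. Wells are 23 mm square inside, walls 3 mm, 60 mm deep; rims 66 mm above the bench.
- well0 (a point): Centre of the inner floor of the holder's well at y = -60 mm (mouth 60 mm above).
- well1 (a point): Centre of the inner floor of the holder's middle well (mouth 60 mm above).
- well2 (a point): Centre of the inner floor of the holder's well at y = +60 mm (mouth 60 mm above).
- model: Loose white plaster jaw model, 50 x 60 x 27 mm; origin under its middle.
- bead_pot: Loose open steel cup, 64 mm across, 50 mm high; origin under its middle.
- jar: Loose white jar, 52 mm across, 60 mm high; origin under its middle.
- foils: Loose pale disc-shaped stack of forming sheets, 110 mm across, 22 mm high; origin under its middle.
- model2: Loose bluish jaw model, 50 x 60 x 27 mm; origin under its middle.
- clamp_ring: Loose steel ring lying flat, 100 mm across, 14 mm high; origin under its middle.
Mind the look-alikes: they are no part of the job. Leave any orange look-alike of the spatula alone. What is shaped like the holder but yellow is not meant.

How it is judged:
At the end, for the whole second after the job is handed in: Brush and spatula each stand in a well of the holder, in different wells (butts more than 30 mm apart): butt within 14 mm of the centre of the well's floor and less than 8 mm above it, shaft within 0.4 rad of vertical with the working end up, slower than 20 mm/s (((horizontal distance between brush and well0 below 0.014 m and z of brush in the frame of well0 below 0.008 m) or (horizontal distance between brush and well1 below 0.014 m and z of brush in the frame of well1 below 0.008 m) or (horizontal distance between brush and well2 below 0.014 m and z of brush in the frame of well2 below 0.008 m)) and angle between each of brush, spatula's own z axis and vertical below 0.4 rad and linear speed of each of brush, spatula below 0.02 m/s and ((horizontal distance between spatula and well0 below 0.014 m and z of spatula in the frame of well0 below 0.008 m) or (horizontal distance between spatula and well1 below 0.014 m and z of spatula in the frame of well1 below 0.008 m) or (horizontal distance between spatula and well2 below 0.014 m and z of spatula in the frame of well2 below 0.008 m)) and horizontal distance between brush and spatula above 0.03 m); the robot touches nothing.
It fails at once if a jaw model, the cup, the jar, the disc stack or the ring is pushed or knocked more than 30 mm from its place (distance of any of model, bead_pot, jar, foils, model2, clamp_ring from where it was at the start of the episode above 0.03 m).
It also fails if it takes over 58 s, if anything falls off the work surface, if the arm or the gripper's body presses on something with over 40 N, if the wrist force passes 120 N, or if a joint passes its speed limit or range.

ROBOT

A 7-joint arm with a two-finger parallel gripper is mounted at the origin on the work surface. World frame = base frame: x ahead of the robot, y to its left, z up, the work surface at z = 0. Lengths are in m, angles in rad, forces in N, time in s.
With the tool pointing down it reaches from about 0.4 to 0.85 m from the base axis. Payload 10.4 kg.
Tool frame: the origin (TCP) lies midway between the tips of the shut fingers; the grasp point (between the pads) lies 19 mm behind it (r.tcp_to_grasp is the z of the grasp point in the tool frame, in m); z points along the fingers, x is the direction in which the jaws open and shut, and the axes are right-handed (so a half turn about z gives the same grasp; the last joint's range is limited). The gripper opens to 87 mm and grips with 3 to 60 N. Pads are 19 mm wide; open, the fingers measure 117 mm over their backs; the gripper's body (75 mm by 190 mm) begins 51 mm behind the grasp point.
Start: joints at [1.196, 0.332, -0.065, 1.46, 0.022, 1.35, -0.088], TCP at [0.215, -0.587, 0.223] pointing down, gripper open.
Joint ranges: [-2.6, 2.6], [-0.5, 2.12], [-1.47, 1.34], [0.16, 2.42], [-1.27, 4.41], [0.06, 2.06], [-2.6, 2.6]. Speed limits (rad/s): [2.22, 2.22, 2.79, 2.79, 3.14, 3.14, 3.14].

INTERFACE

Orientations are given as a unit quaternion [x, y, z, w].
In Python, from bench import r, camera, close_job gives the robot as it stands. The module is installed in compiled form; this text tells all that it offers.
- The arm moves only by the shell command python3 -m crank 'ROWS' [FORCE]. ROWS is JSON, a list of rows, each an object of numbers: "x", "y", "z": the shift along the tool's x, y, z scaled (see below); "ax", "ay", "az": the turn, a rotation vector about the tool's x, y, z scaled (see below); "claw": the closure, from -1 (fully open) to 1 (shut), so that 0 is half open. A call has exactly 5 rows; each row is the pose to reach, as a shift and turn from the pose commanded when the call began, along the tool's axes at that moment; what a row does not reach only later rows make up. The controller multiplies each number of a shift by 1 m and each number of a turn by 2 rad. A row lasts 1/12 s, in which the tool goes at most 41.7 mm and 7.16 degrees, less where a joint would pass 70% of its speed; a pose out of reach is approached as far as the arm can. A call with a number of a shift or a turn outside -1 to 1 is refused whole. A call with a gripper value outside its range is refused whole. The fingers move at their own pace and stop on an object; FORCE is the grip in N (left out, the last holds). Time passes only in rows, so rows that repeat a pose let the fingers close, or fill a call up. It gives the time, the measured TCP pose, the force and the opening at its end, in the units of the state.
- r.read_state(): the state, without advancing time (a new reading comes with each control period).
- camera(name): name is "side" or "top" or "wrist"; returns a dict with "color" (384x512x3 uint8, blue, green, red), "fx", "fy", "cx", "cy" (pixels), "eye" and "orientation" of the camera in the world. Camera axes: x right, y down, z forward; pixel columns grow to the right and rows downward; lengths in m; the calibration is good to about 2 mm. A picture is of the moment at which its call begins. There is no depth.
- close_job(): hands the job in, once; it reports no verdict.
The state is a dict: "time": time; "joint_positions": joint angles; "joint_vel": joint speeds; "joint_torque": joint torques, N m; "ee_pos": TCP position; "eef_rot": TCP orientation; "ft_force": force on the tool from outside, world axes, zero at the start; "torque": the same for the moment, N m; "width": finger opening in m.
Only numpy, scipy, OpenCV 4.12 (cv2) and the standard library are available. Lean on these libraries where they do the work, as an engineer would, in place of code of your own. Each camera call takes 0.05 s, during which the arm holds its last target. There are 200 camera calls.

## Working session

There is one attempt and no reset: what is moved stays moved. The work goes in short steps, Python scripts to look and compute and a shell command to move; the robot and the scene stay as the last step left them, time stands still between calls to the robot, and variables do not carry over. Pictures are saved under pics/ and viewed, about 8 in all and at most 12, crops included, and the job is handed in when it is done.

```bash
mkdir -p pics; python3 - <<'E'
from bench import r,camera
import cv2,json,numpy as np
s=r.read_state();print(s['time'],s['ee_pos'],s['eef_rot'],s['width'],r.tcp_to_grasp)
for n in('top','side'):
    c=camera(n);cv2.imwrite(f'pics/{n}0.png',c['color'])
    print(n,{k:np.round(c[k],4).tolist() for k in c if k!='color'})
E
```

```text
0.0 [ 0.21522123 -0.58635649  0.2217359 ] [ 8.19934144e-01 -5.72457401e-01 -6.10545904e-04 -3.88317677e-04] 0.08693989461204284 -0.0187
top {'fx': 369.4317, 'fy': 369.4317, 'cx': 256.7452, 'cy': 194.793, 'eye': [0.3361, -0.164, 1.1465], 'orientation': [-0.6955, 0.7126, -0.0655, 0.0652]}
side {'fx': 396.514, 'fy': 396.514, 'cx': 249.2346, 'cy': 191.835, 'eye': [0.4093, 0.787, 0.8197], 'orientation': [-0.0511, 0.9007, -0.4307, 0.0243]}
```

View pics/top0.png

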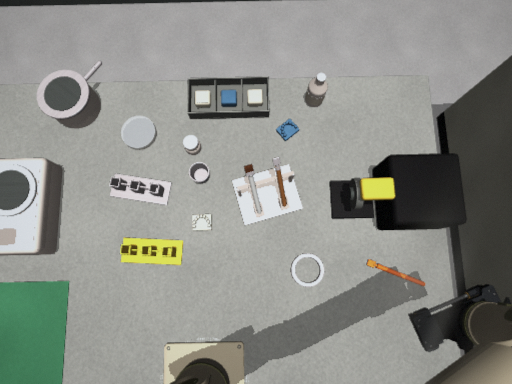

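View pics/side0.png

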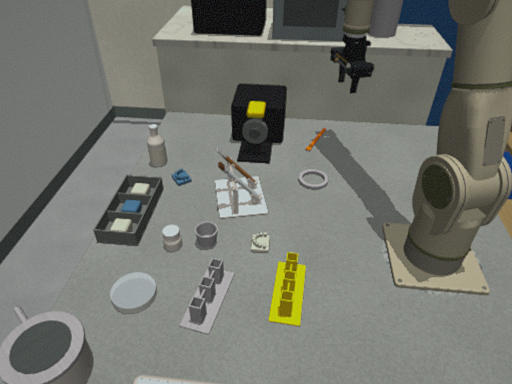

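```bash
cat > h.py <<'E'
import numpy as np,cv2
from scipy.spatial.transform import Rotation as R
from bench import r,camera
def ray(c,u,v):
    d=R.from_quat(c['orientation']).apply([(u-c['cx'])/c['fx'],(v-c['cy'])/c['fy'],1.]);return np.array(c['eye']),d
def onz(c,u,v,z):
    e,d=ray(c,u,v);return e+d*(z-e[2])/d[2]
def proj(c,p):
    q=R.from_quat(c['orientation']).inv().apply(np.array(p)-c['eye']);return np.stack([c['fx']*q[...,0]/q[...,2]+c['cx'],c['fy']*q[...,1]/q[...,2]+c['cy']],-1)
def tri(c1,p1,c2,p2):
    e1,d1=ray(c1,*p1);e2,d2=ray(c2,*p2)
    s=np.linalg.lstsq(np.stack([d1,-d2],1),e2-e1,rcond=None)[0]
    a,b=e1+s[0]*d1,e2+s[1]*d2;return (a+b)/2,np.linalg.norm(a-b)
E
python3 - <<'E'
from h import *
t=camera('top');s=camera('side')
def crop(im,x,y,w,h,k):return cv2.resize(im[y:y+h,x:x+w],None,fx=k,fy=k,interpolation=cv2.INTER_CUBIC)
a=crop(t['color'],225,145,80,80,5);b=crop(t['color'],100,165,80,50,5)
d=crop(s['color'],205,140,80,80,5);e=crop(s['color'],170,250,80,80,5)
A=np.zeros((600,800,3),np.uint8)
A[:400,:400]=a;A[:400,400:]=d
A[400:,:320]=cv2.resize(b,(320,200)); 
e2=cv2.resize(e,(200,200));A[400:,400:600]=e2
cv2.imwrite('pics/crop1.png',A)
E
```

```text
(no output)
```

View pics/crop1.png

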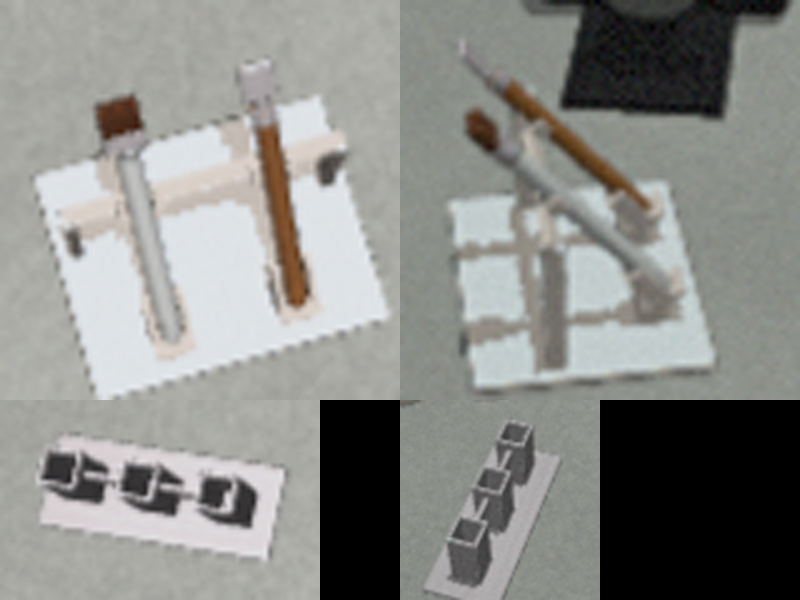

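```bash
python3 - <<'E'
from h import *
t=camera('top');s=camera('side')
T=lambda x,y:(225+x/5-.4,145+y/5-.4); S=lambda x,y:(205+x/5-.4,140+y/5-.4)
H=lambda x,y:(100+x/4-.4,165+y/4-.4); HS=lambda x,y:(170+x/2.5-.4,250+y/2.5-.4)
C=np.array([onz(t,*T(*p),.008)[:2] for p in [(35,177),(322,95),(388,318),(100,398)]])
print('cradle mid',C.mean(0),np.linalg.norm(np.roll(C,1,0)-C,axis=1))
ax=(C[0]+C[1]-C[2]-C[3]);yaw=np.arctan2(ax[1],ax[0]);ay=C[0]+C[3]-C[1]-C[2];print('yaw',yaw,np.arctan2(-ay[0],ay[1]))
o=C.mean(0)-0.02*np.array([np.cos(yaw),np.sin(yaw)]);print('origin',o)
M=R.from_euler('z',yaw)
for n,y in(('p40',.04),('m40',-.04)):
    for z in(0,.135,.18):
        p=M.apply([-.072+z*np.sin(np.radians(40)),y,.026+z*np.cos(np.radians(40))])+[*o,0]
        q=proj(t,p);w=proj(s,p);print(n,z,p.round(4),'topcrop',((q-[225,145]+.4)*5).round(),'sidecrop',((w-[205,140]+.4)*5).round())
B=np.array([onz(t,*H(*p),.006)[:2] for p in [(62,35),(285,67),(268,158),(40,125)]])
print('holder',B.mean(0),np.linalg.norm(np.roll(B,1,0)-B,axis=1));ay=B[0]+B[3]-B[1]-B[2];print('yaw',np.arctan2(-ay[0],ay[1]))
for p,q in zip([(62,68),(140,82),(217,94)],[(68,130),(94,85),(117,36)]):
    print(onz(t,*H(*p),.066),onz(s,*HS(*q),.066),tri(t,H(*p),s,HS(*q)))
E
```

```text
cradle mid [ 0.5517868  -0.19894593] [0.14613575 0.18986657 0.1487079  0.18587157]
yaw 0.2531573822422335 0.25457845188383754
origin [ 0.53242427 -0.20395517]
p40 0 [ 0.4527 -0.1833  0.026 ] topcrop [191. 401.] sidecrop [328. 276.]
p40 0.135 [ 0.5367 -0.1615  0.1294] topcrop [151. 233.] sidecrop [190. 154.]
p40 0.18 [ 0.5647 -0.1543  0.1639] topcrop [136. 171.] sidecrop [140. 110.]
m40 0 [ 0.4727 -0.2607  0.026 ] topcrop [317. 365.] sidecrop [306. 200.]
m40 0.135 [ 0.5567 -0.239   0.1294] topcrop [288. 195.] sidecrop [174.  80.]
m40 0.18 [ 0.5848 -0.2317  0.1639] topcrop [277. 132.] sidecrop [126.  37.]
holder [0.57837286 0.19886399] [0.07370451 0.18024429 0.07358591 0.18223034]
yaw -0.1692331605874457
[0.58889882 0.25663182 0.066     ] [0.58756575 0.26356942 0.066     ] (array([0.58972944, 0.25904999, 0.05963713]), np.float64(0.0012815418353564875))
[0.57672433 0.19776328 0.066     ] [0.57407028 0.21149234 0.066     ] (array([0.57812859, 0.20181657, 0.0536207 ]), np.float64(0.0026405431027935167))
[0.56613968 0.13990379 0.066     ] [0.56317928 0.14994089 0.066     ] (array([0.56648024, 0.14228571, 0.05726335]), np.float64(0.0029724813223475743))
```

```bash
cat >> h.py <<'E'
yaw=.254; cx=np.array([np.cos(yaw),np.sin(yaw),0]); cy=np.array([-cx[1],cx[0],0]); ez=np.array([0,0,1.])
mid=np.array([.5518,-.1989,0]); org=mid+.02*cx
sh=np.sin(np.radians(40))*cx+np.cos(np.radians(40))*ez
def shaft(side,z): return org-.072*cx+side*.04*cy+.026*ez+z*sh
def orient(psi,th):  # fingers: heading psi, th from straight down; jaw axis toward -y
    c=np.array([np.cos(psi),np.sin(psi),0]); z=np.sin(th)*c-np.cos(th)*ez; x=np.cross(c,ez); return R.from_matrix(np.stack([x,np.cross(z,x),z],1))
def togo(grasp,rot):
    s=r.read_state();q=R.from_quat(s['eef_rot']);tcp=np.array(grasp)+rot.apply([0,0,-r.tcp_to_grasp])
    d=q.inv().apply(tcp-s['ee_pos']);w=(q.inv()*rot).as_rotvec()
    print('t',round(s['time'],2),'tcp->',tcp.round(4),'shift',d.round(4),'turn/2',(w/2).round(4),'width',round(s['width'],4))
E
python3 - <<'E'
from h import *
t=camera('top');s=camera('side')
for sd in(1,-1):
  for z in(0,.14,.18):
    p=shaft(sd,z);print(sd,z,p.round(4),((proj(t,p)-[225,145]+.4)*5).round(),((proj(s,p)-[205,140]+.4)*5).round())
togo(shaft(1,.14)+.08*ez,orient(yaw,.17))
E
```

```text
1 0 [ 0.4914 -0.1732  0.026 ] [173. 338.] [266. 282.]
1 0.14 [ 0.5785 -0.1506  0.1332] [130. 160.] [118. 155.]
1 0.18 [ 0.6034 -0.1442  0.1639] [116. 103.] [ 72. 116.]
-1 0 [ 0.5115 -0.2507  0.026 ] [298. 303.] [247. 205.]
-1 0.14 [ 0.5986 -0.2281  0.1332] [266. 122.] [105.  80.]
-1 0.18 [ 0.6235 -0.2216  0.1639] [256.  64.] [61. 42.]
t 0.4 tcp-> [ 0.5816 -0.1498  0.1948] shift [-0.2839 -0.4943  0.0277] turn/2 [0.0849 0.0042 0.0488] width 0.0866
```

```bash
python3 -m crank '[{"x":-0.02,"y":-0.034,"z":-0.01,"claw":0},{"x":-0.04,"y":-0.068,"z":-0.02,"claw":0},{"x":-0.06,"y":-0.102,"z":-0.03,"claw":0},{"x":-0.08,"y":-0.136,"z":-0.03,"claw":0},{"x":-0.1,"y":-0.17,"z":-0.03,"claw":0}]' 15
python3 -m crank '[{"x":-0.02,"y":-0.034,"z":0,"claw":0},{"x":-0.04,"y":-0.068,"z":0,"claw":0},{"x":-0.06,"y":-0.102,"z":0,"claw":0},{"x":-0.08,"y":-0.136,"z":0,"claw":0},{"x":-0.1,"y":-0.17,"z":0,"claw":0}]'
python3 - <<'E'
from h import *
togo(shaft(1,.14)+.08*ez,orient(yaw,.17))
E
```

```text
t 0.4 tcp-> [ 0.5816 -0.1498  0.1948] shift [-0.2839 -0.4943  0.0277] turn/2 [0.0849 0.0042 0.0488] width 0.0866schema error: expected keys x, y, z, ax, ay, az, claw
schema error: expected keys x, y, z, ax, ay, az, claw
```

All seven keys are required.

```bash
python3 -m crank '[{"x":-0.02,"y":-0.034,"z":-0.01,"ax":0,"ay":0,"az":0,"claw":0},{"x":-0.04,"y":-0.068,"z":-0.02,"ax":0,"ay":0,"az":0,"claw":0},{"x":-0.06,"y":-0.102,"z":-0.03,"ax":0,"ay":0,"az":0,"claw":0},{"x":-0.08,"y":-0.136,"z":-0.03,"ax":0,"ay":0,"az":0,"claw":0},{"x":-0.1,"y":-0.17,"z":-0.03,"ax":0,"ay":0,"az":0,"claw":0}]' 15
python3 -m crank '[{"x":-0.02,"y":-0.034,"z":0,"ax":0,"ay":0,"az":0,"claw":0},{"x":-0.04,"y":-0.068,"z":0,"ax":0,"ay":0,"az":0,"claw":0},{"x":-0.06,"y":-0.102,"z":0,"ax":0,"ay":0,"az":0,"claw":0},{"x":-0.08,"y":-0.136,"z":0,"ax":0,"ay":0,"az":0,"claw":0},{"x":-0.1,"y":-0.17,"z":0,"ax":0,"ay":0,"az":0,"claw":0}]'
python3 - <<'E'
from h import *
togo(shaft(1,.14)+.08*ez,orient(yaw,.17))
E
```

```text
time: 0.82
ee_pos: [0.3416, -0.4329, 0.2535]
eef_rot: [0.82, -0.573, 0.001, 0.0]
ft_force: [0.2, -0.1, 0.2]
width: 0.0615
time: 1.23
ee_pos: [0.4665, -0.2802, 0.2529]
eef_rot: [0.82, -0.573, 0.0, 0.0]
ft_force: [1.0, -0.9, -0.6]
width: 0.044
t 1.23 tcp-> [ 0.5816 -0.1498  0.1948] shift [-0.0828 -0.1529  0.058 ] turn/2 [0.0848 0.0038 0.0487] width 0.044
```

```bash
python3 -m crank '[{"x":-0.018,"y":-0.033,"z":0,"ax":0.0,"ay":0,"az":0,"claw":0},{"x":-0.036,"y":-0.066,"z":0,"ax":0.02,"ay":0,"az":0.01,"claw":0},{"x":-0.054,"y":-0.1,"z":0.01,"ax":0.04,"ay":0,"az":0.02,"claw":0},{"x":-0.068,"y":-0.125,"z":0.03,"ax":0.06,"ay":0,"az":0.035,"claw":0},{"x":-0.08,"y":-0.147,"z":0.055,"ax":0.085,"ay":0.004,"az":0.049,"claw":0}]'
python3 - <<'E'
from h import *
for i in range(5): c=camera('wrist')
cv2.imwrite('pics/w1.png',c['color'])
togo(shaft(1,.14)+.08*ez,orient(yaw,.17))
for sd in(1,-1): print([proj(c,shaft(sd,z)).round().tolist() for z in(0,.1,.14,.18)])
E
```

```text
time: 1.65
ee_pos: [0.5787, -0.1538, 0.1987]
eef_rot: [0.788, -0.609, 0.054, -0.069]
ft_force: [-0.3, -0.3, -0.9]
width: 0.0438
t 1.9 tcp-> [ 0.5816 -0.1498  0.1948] shift [-0.0055 -0.0066  0.0046] turn/2 [ 0.0001 -0.0003 -0.0003] width 0.0438
[[252.0, 287.0], [250.0, 241.0], [249.0, 214.0], [248.0, 178.0]]
[[330.0, 287.0], [352.0, 241.0], [365.0, 214.0], [382.0, 178.0]]
```

View pics/w1.png

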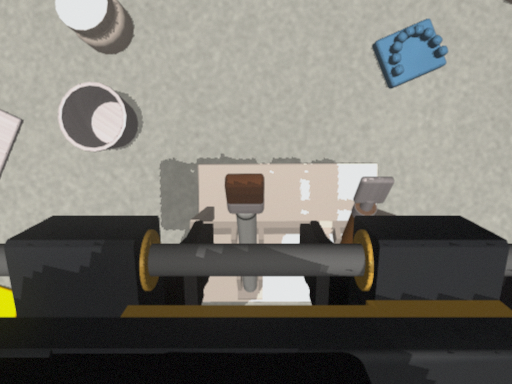

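```bash
python3 - <<'E'
from h import *
togo(shaft(1,.14)+.04*ez,orient(yaw,.17));togo(shaft(1,.14),orient(yaw,.17))
E
```

```text
t 1.9 tcp-> [ 0.5816 -0.1498  0.1548] shift [-0.0056  0.0002  0.044 ] turn/2 [ 0.0001 -0.0003 -0.0003] width 0.0438
t 1.9 tcp-> [ 0.5816 -0.1498  0.1148] shift [-0.0056  0.0069  0.0834] turn/2 [ 0.0001 -0.0003 -0.0003] width 0.0438
```

```bash
python3 -m crank '[{"x":-0.005,"y":-0.003,"z":0.015,"ax":0,"ay":0,"az":0,"claw":0},{"x":-0.005,"y":0,"z":0.035,"ax":0,"ay":0,"az":0,"claw":0},{"x":-0.005,"y":0.003,"z":0.058,"ax":0,"ay":0,"az":0,"claw":0},{"x":-0.005,"y":0.007,"z":0.083,"ax":0,"ay":0,"az":0,"claw":0},{"x":-0.005,"y":0.007,"z":0.083,"ax":0,"ay":0,"az":0,"claw":0}]'
python3 - <<'E'
from h import *
for i in range(3): c=camera('wrist')
cv2.imwrite('pics/w2.png',c['color'])
togo(shaft(1,.14),orient(yaw,.17))
E
python3 -m crank '[{"x":0,"y":0,"z":0,"ax":0,"ay":0,"az":0,"claw":0.4},{"x":0,"y":0,"z":0,"ax":0,"ay":0,"az":0,"claw":1},{"x":0,"y":0,"z":0,"ax":0,"ay":0,"az":0,"claw":1},{"x":0,"y":0,"z":0,"ax":0,"ay":0,"az":0,"claw":1},{"x":0,"y":0,"z":0,"ax":0,"ay":0,"az":0,"claw":1}]' 25
python3 -m crank '[{"x":0,"y":0,"z":0,"ax":0,"ay":0,"az":0,"claw":1},{"x":0,"y":0,"z":0,"ax":0,"ay":0,"az":0,"claw":1},{"x":0,"y":0,"z":0,"ax":0,"ay":0,"az":0,"claw":1},{"x":0,"y":0,"z":0,"ax":0,"ay":0,"az":0,"claw":1},{"x":0,"y":0,"z":0,"ax":0,"ay":0,"az":0,"claw":1}]' 25
```

```text
time: 2.32
ee_pos: [0.5794, -0.1505, 0.111]
eef_rot: [0.788, -0.611, 0.049, -0.066]
ft_force: [-1.5, -0.2, -1.9]
width: 0.0434
t 2.47 tcp-> [ 0.5816 -0.1498  0.1148] shift [-0.0008  0.0011  0.0016] turn/2 [-0.0008 -0.0006 -0.0006] width 0.0437
time: 2.88
ee_pos: [0.5821, -0.1494, 0.1152]
eef_rot: [0.788, -0.61, 0.052, -0.067]
ft_force: [-0.1, 0.5, 3.7]
width: 0.022
time: 3.3
ee_pos: [0.5822, -0.1495, 0.1151]
eef_rot: [0.788, -0.61, 0.052, -0.067]
ft_force: [0.0, -0.7, 5.7]
width: 0.0217
```

```bash
python3 - <<'E'
from h import *
c=camera('wrist');s=camera('side')
A=np.hstack([c['color'][100:340,130:380],cv2.resize(s['color'][130:210,190:290],(300,240),interpolation=cv2.INTER_CUBIC)])
cv2.imwrite('pics/w3.png',A)
E
```

```text
(no output)
```

View pics/w3.png

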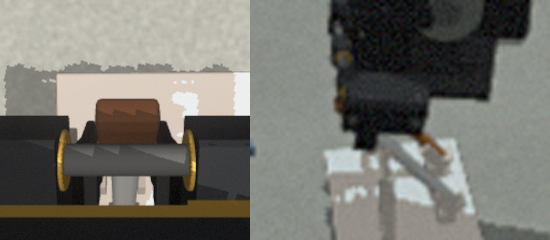

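```bash
python3 -m crank '[{"x":0,"y":0,"z":0,"ax":0,"ay":0,"az":0,"claw":0},{"x":0,"y":0,"z":0,"ax":0,"ay":0,"az":0,"claw":0},{"x":0,"y":0,"z":0,"ax":0,"ay":0,"az":0,"claw":0},{"x":0,"y":0,"z":0,"ax":0,"ay":0,"az":0,"claw":0},{"x":0,"y":0,"z":0,"ax":0,"ay":0,"az":0,"claw":0}]'
python3 - <<'E'
from h import *
q=orient(yaw,.17)
togo(shaft(1,.132)-q.apply([0,0,.003]),q)
E
```

```text
time: 3.82
ee_pos: [0.5815, -0.1494, 0.1142]
eef_rot: [0.788, -0.61, 0.052, -0.067]
ft_force: [0.9, -0.2, -0.5]
width: 0.0417
t 3.82 tcp-> [ 0.5761 -0.1513  0.1116] shift [0.0005 0.006  0.0016] turn/2 [ 0.0003  0.0003 -0.0003] width 0.0417
```

```bash
python3 -m crank '[{"x":0,"y":0.003,"z":0,"ax":0,"ay":0,"az":0,"claw":0},{"x":0,"y":0.006,"z":0.002,"ax":0,"ay":0,"az":0,"claw":0},{"x":0,"y":0.006,"z":0.002,"ax":0,"ay":0,"az":0,"claw":0},{"x":0,"y":0.006,"z":0.002,"ax":0,"ay":0,"az":0,"claw":0.5},{"x":0,"y":0.006,"z":0.002,"ax":0,"ay":0,"az":0,"claw":1}]' 25
python3 -m crank '[{"x":0,"y":0,"z":0,"ax":0,"ay":0,"az":0,"claw":1},{"x":0,"y":0,"z":0,"ax":0,"ay":0,"az":0,"claw":1},{"x":0,"y":0,"z":0,"ax":0,"ay":0,"az":0,"claw":1},{"x":0,"y":0,"z":0,"ax":0,"ay":0,"az":0,"claw":1},{"x":0,"y":0,"z":0,"ax":0,"ay":0,"az":0,"claw":1}]' 25
```

```text
time: 4.23
ee_pos: [0.5763, -0.1509, 0.1116]
eef_rot: [0.788, -0.61, 0.052, -0.067]
ft_force: [0.1, 0.2, 0.4]
width: 0.0366
time: 4.65
ee_pos: [0.5763, -0.1504, 0.1115]
eef_rot: [0.788, -0.61, 0.052, -0.067]
ft_force: [-0.2, 1.9, 0.1]
width: 0.0131
```

```bash
python3 -m crank '[{"x":0,"y":-0.003,"z":-0.015,"ax":0,"ay":0,"az":0,"claw":1},{"x":0,"y":-0.007,"z":-0.04,"ax":0,"ay":0,"az":0,"claw":1},{"x":0,"y":-0.012,"z":-0.07,"ax":0,"ay":0,"az":0,"claw":1},{"x":0,"y":-0.017,"z":-0.1,"ax":0,"ay":0,"az":0,"claw":1},{"x":0,"y":-0.021,"z":-0.125,"ax":0,"ay":0,"az":0,"claw":1}]' 40
cat >> h.py <<'E'
hy=-.169; hd=np.array([-np.sin(hy),np.cos(hy),0]); hc=np.array([.578,.199,.006])
def well(i): return hc+.06*(i-1)*hd
def place(i,z,h,psi=.3,th=.868,off=.003):
    q=orient(psi,th); togo(well(i)+[0,0,h+z]-q.apply([0,0,off]),q)
E
python3 - <<'E'
from h import *
place(2,.132,.10)
c=camera('side');cv2.imwrite('pics/s4.png',c['color'][0:250,100:400])
E
```

```text
time: 5.07
ee_pos: [0.5761, -0.1511, 0.2406]
eef_rot: [0.788, -0.61, 0.053, -0.067]
ft_force: [1.8, -0.6, -0.2]
width: 0.0131
t 5.07 tcp-> [0.5995 0.2617 0.2279] shift [-0.3937 -0.1223  0.0338] turn/2 [ 0.3483 -0.012  -0.0204] width 0.0131
```

View pics/s4.png

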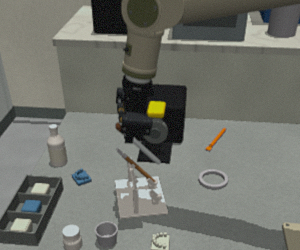

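```bash
python3 -m crank '[{"x":-0.03,"y":-0.01,"z":0,"ax":0.03,"ay":0,"az":0,"claw":1},{"x":-0.07,"y":-0.02,"z":0,"ax":0.07,"ay":0,"az":0,"claw":1},{"x":-0.11,"y":-0.035,"z":0,"ax":0.1,"ay":0,"az":0,"claw":1},{"x":-0.15,"y":-0.05,"z":0,"ax":0.14,"ay":0,"az":0,"claw":1},{"x":-0.19,"y":-0.06,"z":0,"ax":0.18,"ay":0,"az":0,"claw":1}]'
python3 - <<'E'
from h import *
place(2,.132,.10)
E
```

```text
time: 5.53
ee_pos: [0.5859, 0.0478, 0.2492]
eef_rot: [0.763, -0.59, 0.162, -0.209]
ft_force: [1.2, 1.3, 0.2]
width: 0.0126
t 5.53 tcp-> [0.5995 0.2617 0.2279] shift [-0.2037 -0.0465  0.0524] turn/2 [ 0.1665 -0.0151 -0.018 ] width 0.0126
```

```bash
python3 -m crank '[{"x":-0.04,"y":-0.01,"z":0.01,"ax":0.03,"ay":0,"az":0,"claw":1},{"x":-0.08,"y":-0.02,"z":0.02,"ax":0.07,"ay":-0.005,"az":-0.005,"claw":1},{"x":-0.12,"y":-0.03,"z":0.03,"ax":0.1,"ay":-0.01,"az":-0.01,"claw":1},{"x":-0.16,"y":-0.04,"z":0.04,"ax":0.14,"ay":-0.015,"az":-0.015,"claw":1},{"x":-0.197,"y":-0.047,"z":0.052,"ax":0.166,"ay":-0.015,"az":-0.018,"claw":1}]'
python3 - <<'E'
from h import *
for i in range(5): c=camera('side')
t=camera('top')
place(2,.132,.10)
P=well(2)
for h in(.1,.28):print('side',proj(c,P+[0,0,h]).round(1),'top',proj(t,P+[0,0,h]).round(1))
for i in range(3):print('rim',proj(c,well(i)+[0,0,.06]).round(1),proj(t,well(i)+[0,0,.06]).round(1))
A=np.hstack([cv2.resize(c['color'][170:330,130:270],None,fx=3.5,fy=3.5,interpolation=2)[:560],cv2.resize(t['color'][150:210,90:180],None,fx=3,fy=3,interpolation=2).repeat(1,0)[:180].copy() if 0 else np.zeros((560,1,3),np.uint8)])
cv2.imwrite('pics/s5.png',A)
E
```

```text
time: 5.95
ee_pos: [0.5978, 0.2309, 0.2301]
eef_rot: [0.736, -0.542, 0.242, -0.324]
ft_force: [0.3, -2.1, -1.9]
width: 0.0129
t 6.25 tcp-> [0.5995 0.2617 0.2279] shift [-0.0388 -0.0042  0.0093] turn/2 [ 0.0194 -0.007  -0.0026] width 0.0127
side [195.6 288.5] top [109.3 178.9]
side [187.6 229.8] top [ 79.9 162. ]
rim [215.2 260.7] [153.9 187.5]
rim [206.6 279.2] [134.2 184.7]
rim [197.1 299.6] [114.6 181.9]
```

View pics/s5.png

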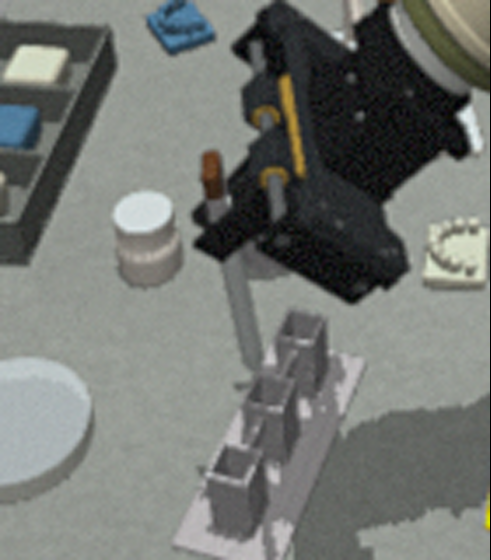

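```bash
python3 -m crank '[{"x":-0.02,"y":-0.002,"z":0.005,"ax":0.01,"ay":-0.003,"az":-0.001,"claw":1},{"x":-0.039,"y":-0.004,"z":0.009,"ax":0.019,"ay":-0.007,"az":-0.003,"claw":1},{"x":-0.039,"y":-0.004,"z":0.009,"ax":0.019,"ay":-0.007,"az":-0.003,"claw":1},{"x":-0.039,"y":-0.004,"z":0.009,"ax":0.019,"ay":-0.007,"az":-0.003,"claw":1},{"x":-0.039,"y":-0.004,"z":0.009,"ax":0.019,"ay":-0.007,"az":-0.003,"claw":1}]'
python3 - <<'E'
from h import *
for i in range(4): c=camera('side')
t=camera('top')
place(2,.132,.10);place(2,.132,.07)
P=well(2)
O=np.array([150,190])
for h in(.1,.25,.28):print('side crop',((proj(c,P+[0,0,h])-O+.4)*5).round(),'top crop',((proj(t,P+[0,0,h])-[70,140]+.4)*5).round())
print('rim',((proj(c,P+[0,0,.06])-O+.4)*5).round(),((proj(t,P+[0,0,.06])-[70,140]+.4)*5).round())
f=lambda im,x,y:cv2.resize(im[y:y+120,x:x+80],None,fx=5,fy=5,interpolation=2)
g=lambda im,x,y:cv2.resize(im[y:y+120,x:x+80],None,fx=5,fy=5,interpolation=2)
cv2.imwrite('pics/s6.png',np.hstack([f(c['color'],150,190),g(t['color'],70,140)]))
E
```

```text
time: 6.67
ee_pos: [0.5992, 0.2616, 0.2279]
eef_rot: [0.731, -0.538, 0.25, -0.338]
ft_force: [0.4, -0.3, -1.1]
width: 0.0129
t 6.92 tcp-> [0.5995 0.2617 0.2279] shift [ 0.0023 -0.0003  0.0004] turn/2 [0.0002 0.0011 0.0013] width 0.0126
t 6.92 tcp-> [0.5995 0.2617 0.1979] shift [0.0023 0.0225 0.0198] turn/2 [0.0002 0.0011 0.0013] width 0.0126
side crop [230. 495.] top crop [199. 196.]
side crop [198. 256.] top crop [ 80. 128.]
side crop [190. 201.] top crop [ 52. 112.]
rim [237. 550.] [225. 211.]
```

View pics/s6.png

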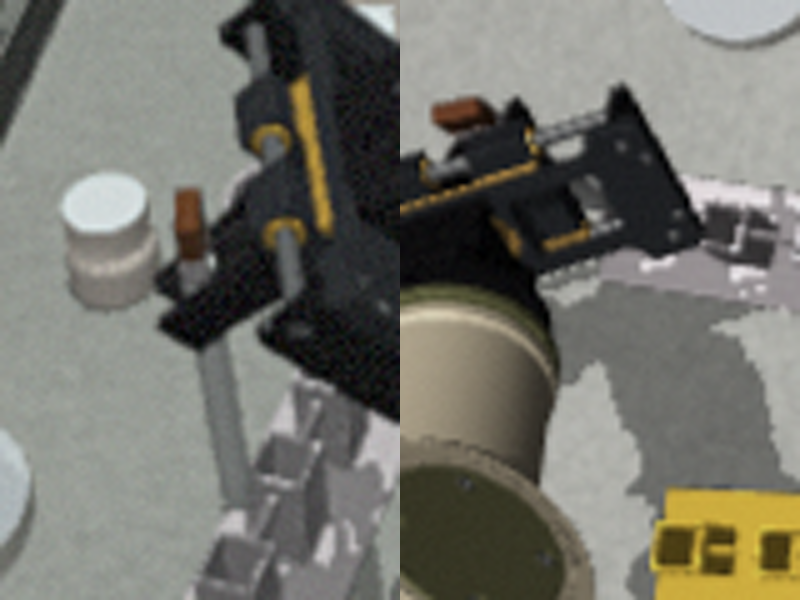

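```bash
python3 -m crank '[{"x":0,"y":0.006,"z":0.008,"ax":0,"ay":0,"az":0,"claw":1},{"x":0,"y":0.014,"z":0.014,"ax":0,"ay":0,"az":0,"claw":1},{"x":0,"y":0.022,"z":0.021,"ax":0,"ay":0,"az":0,"claw":1},{"x":0,"y":0.03,"z":0.028,"ax":0,"ay":0,"az":0,"claw":1},{"x":0,"y":0.037,"z":0.034,"ax":0,"ay":0,"az":0,"claw":1}]'
python3 - <<'E'
from h import *
for i in range(4): c=camera('side')
s=r.read_state();print(s['ft_force'])
place(2,.132,.05);place(2,.132,0)
f=lambda im,x,y:cv2.resize(im[y:y+100,x:x+100],None,fx=5,fy=5,interpolation=2)
cv2.imwrite('pics/s7.png',f(c['color'],150,220))
E
```

```text
time: 7.33
ee_pos: [0.5854, 0.2545, 0.1925]
eef_rot: [0.732, -0.538, 0.243, -0.339]
ft_force: [-0.1, 0.5, -0.6]
width: 0.0128
[-0.81401343 -0.16714761 -1.71431987]
t 7.53 tcp-> [0.5995 0.2617 0.1779] shift [-0.0026  0.0025  0.0216] turn/2 [0.0029 0.0046 0.0004] width 0.013
t 7.53 tcp-> [0.5995 0.2617 0.1279] shift [-0.0024  0.0404  0.0541] turn/2 [0.0029 0.0046 0.0004] width 0.013
```

View pics/s7.png

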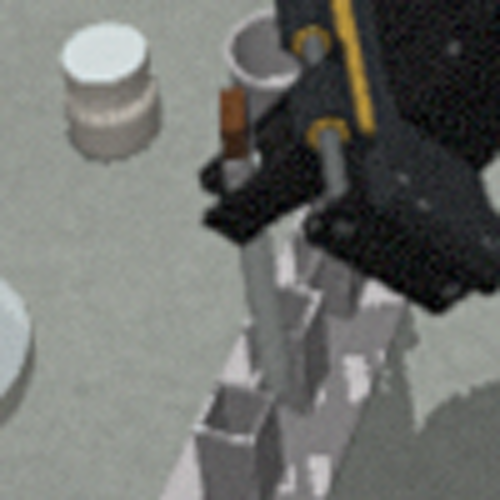

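```bash
python3 - <<'E'
from h import *
s=r.read_state();print(np.round(s['joint_positions'],3),np.round(s['ee_pos'],4));print(orient(.3,.868).as_quat().round(3),np.round(s['eef_rot'],3))
place(2,.132,.08)
E
```

```text
[ 0.946 -0.063 -1.467  2.199  0.847  0.156 -2.603] [0.5862 0.2546 0.1938]
[ 0.73  -0.538  0.25  -0.338] [ 0.733 -0.537  0.245 -0.339]
t 7.53 tcp-> [0.5995 0.2617 0.2079] shift [-0.0028 -0.0203  0.0021] turn/2 [0.0029 0.0046 0.0004] width 0.013
```

```bash
cat > k.py <<'E'
from h import *
import itertools
D=[([1.196,.332,-.065,1.46,.022,1.35,-.088],[.21522,-.58636,.22174],[.81993,-.57246,-.00061,-.00039])]
s=r.read_state();D.append((s['joint_positions'],s['ee_pos'],s['eef_rot']))
def chain(q,sg):
    M=R.identity();out=[]
    for i in range(7):
        M=M*R.from_euler('y' if i%2 else 'z',sg[i]*q[i]);out.append(M)
    return out
E
python3 - <<'E'
from k import *
best=[]
for sg in itertools.product([1,-1],repeat=7):
    Fs=[chain(q,sg)[-1].inv()*R.from_quat(o) for q,p,o in D]
    best.append(((Fs[0].inv()*Fs[1]).magnitude(),sg,Fs[0].as_rotvec().round(2)))
best.sort(key=lambda b:b[0])
for b in best[:6]:
    sg=b[1];A=[];y=[]
    for q,p,o in D:
        C=chain(q,sg)
        # base h, upper z/x, fore z/x, wrist x, tool z
        cols=[ez,C[1].apply([0,0,1]),C[2].apply([1,0,0]),C[3].apply([0,0,1]),C[3].apply([1,0,0]),C[5].apply([0,0,1]),C[5].apply([1,0,0])]
        A.append(np.array(cols).T);y.append(p)
    A=np.vstack(A);y=np.hstack(y);A4=A[:,[0,1,3,5]]
    x,res,_,_=np.linalg.lstsq(A4,y,rcond=None)
    print(b,x.round(3),np.abs(A4@x-y).max().round(4))
E
```

```text
(0.0021914246558949386, (-1, 1, -1, 1, -1, 1, -1), array([-0.  , -0.  , -3.14])) [0.216 0.483 0.474 0.348] 0.0396
(0.3956296068461718, (1, 1, -1, -1, -1, -1, -1), array([ 0.23, -0.64, -0.72])) [ 1.484 -1.219  0.093  0.116] 0.4249
(0.5388745583258278, (-1, 1, 1, -1, 1, -1, 1), array([ 1.01, -0.  , -2.93])) [-2.56   3.14   0.281  0.355] 0.3497
(0.5583623457231542, (1, 1, 1, 1, 1, 1, 1), array([-0. , -0. , -0.7])) [ 2.9   -2.395  0.271  0.31 ] 0.3881
(0.6075039443784961, (-1, -1, 1, -1, 1, -1, 1), array([-0. , -0. , -3.1])) [ 2.726 -2.099  0.138  0.513] 0.3531
(0.750978288779601, (-1, -1, -1, 1, -1, 1, -1), array([-1.03,  0.02, -2.97])) [ 0.951 -0.177  0.097  0.77 ] 0.0281
```

```bash
cat >> k.py <<'E'
from scipy.optimize import least_squares
SG=(-1,1,-1,1,-1,1,-1)
LO=np.array([-2.6,-.5,-1.47,.16,-1.27,.06,-2.6]);HI=np.array([2.6,2.12,1.34,2.42,4.41,2.06,2.6])
def cols(q):
    C=chain(q,SG);X=[1,0,0];Y=[0,1,0]
    return np.array([ez,C[1].apply(ez),C[3].apply(ez),C[5].apply(ez),C[2].apply(X),C[3].apply(X),C[5].apply(X),C[1].apply(Y),C[3].apply(Y),C[5].apply(Y)]).T
_A=np.vstack([cols(q) for q,p,o in D]);_y=np.hstack([p for q,p,o in D])
x0=np.array([.25,.46,.46,.33]+[0]*6)
L=x0+np.linalg.lstsq(_A,_y-_A@x0,rcond=1e-3)[0]
def fk(q): return cols(q)@L,chain(q,SG)[-1]*R.from_euler('z',np.pi)
def err(q,p,o):
    a,b=fk(q);return np.r_[p-a,(o*b.inv()).as_rotvec()]
def track(q,p,o,n=60):
    """resolved-rate: straight move from the fk pose to (p,o), pinned at limits"""
    q=np.array(q,float);a,b=fk(q);w=(b.inv()*o).as_rotvec();Q=[]
    for k in range(1,n+1):
        pt=a+(p-a)*k/n;ot=b*R.from_rotvec(w*k/n)
        for _ in range(3):
            e=err(q,pt,ot);J=np.array([(err(q,pt,ot)-err(q+d,pt,ot))/1e-5 for d in np.eye(7)*1e-5]).T
            q=np.clip(q+J.T@np.linalg.solve(J@J.T+1e-4*np.eye(6),e),LO,HI)
        Q.append(q.copy())
    return q,np.array(Q),np.linalg.norm(err(q,p,o))
def pose(i,z,h,psi,th,off=.003):
    o=orient(psi,th);return well(i)+[0,0,h+z]-o.apply([0,0,off])+o.apply([0,0,-r.tcp_to_grasp]),o
E
python3 - <<'E'
from k import *
print(L.round(3),np.abs(_A@L-_y).max())
q0=np.array(D[1][0])
q1,_,e=track(q0,*pose(2,.132,.12,.3,.868));print(q1.round(2),e)
for psi in np.arange(-2.1,2.8,.3):
    q=q1;Q=[];es=0
    for k in np.linspace(.3,psi,6)[1:]:
        q,a,e=track(q,*pose(2,.132,.12,k,.868),n=12);Q.append(a);es=max(es,e)
    q,a,e=track(q,*pose(2,.132,0,psi,.868),n=30);Q.append(a);Q=np.vstack(Q)
    m=np.minimum(Q-LO,HI-Q).min(0)
    print(round(psi,1),q.round(2),'err',round(max(es,e),3),'margin',m.round(2))
E
```

```text
Traceback (most recent call last):
NameError: name '_A' is not defined
```

```bash
cat > sim.py <<'E'
from k import *
print(L.round(3))
q0=np.array(D[1][0])
q1,_,e=track(q0,*pose(2,.132,.12,.3,.868));print(q1.round(2),e)
for psi in np.arange(-2.1,2.8,.3):
    q=q1;Q=[];es=0
    for k in np.linspace(.3,psi,6)[1:]:
        q,a,e=track(q,*pose(2,.132,.12,k,.868),n=12);Q.append(a);es=max(es,e)
    q,a,e=track(q,*pose(2,.132,0,psi,.868),n=30);Q.append(a);Q=np.vstack(Q)
    m=np.minimum(Q-LO,HI-Q).min(0)
    print(round(psi,1),q.round(2),'err',round(max(es,e),3),'margin',m.round(2))
E
time python3 sim.py
```

```text
[ 0.239  0.448  0.486  0.337  0.004 -0.005  0.002 -0.017 -0.02  -0.008]
[ 0.57 -0.1  -1.1   2.11  0.43  0.26 -2.21] 3.8277686828606824e-08
-2.1 [ 1.79 -0.5  -1.47  1.56 -0.52  1.43 -2.6 ] err 1.192 margin [0.77 0.   0.   0.32 0.75 0.22 0.  ]
-1.8 [ 1.73 -0.5  -1.47  1.64 -0.46  1.27 -2.6 ] err 0.974 margin [0.85 0.   0.   0.32 0.81 0.22 0.  ]
-1.5 [ 1.66 -0.5  -1.47  1.73 -0.41  1.11 -2.6 ] err 0.789 margin [0.93 0.   0.   0.32 0.86 0.22 0.  ]
-1.2 [ 1.59 -0.5  -1.47  1.83 -0.36  0.93 -2.6 ] err 0.65 margin [1.01 0.   0.   0.31 0.91 0.21 0.  ]
-0.9 [ 1.51 -0.5  -1.47  1.93 -0.3   0.74 -2.6 ] err 0.571 margin [1.09 0.   0.   0.31 0.97 0.21 0.  ]
-0.6 [ 1.43 -0.5  -1.47  2.04 -0.22  0.53 -2.6 ] err 0.543 margin [1.17 0.   0.   0.31 1.05 0.21 0.  ]
-0.3 [ 1.34 -0.5  -1.47  2.15 -0.06  0.3  -2.6 ] err 0.509 margin [1.26 0.   0.   0.27 1.21 0.2  0.  ]
0.0 [ 1.26 -0.5  -1.47  2.23  0.25  0.09 -2.6 ] err 0.404 margin [1.34 0.   0.   0.19 1.52 0.03 0.  ]
0.3 [ 0.86  0.96 -1.47  2.25  1.86  0.98 -2.6 ] err 0.47 margin [1.74 0.4  0.   0.17 1.7  0.16 0.  ]
0.6 [ 0.71  0.28 -1.17  2.19 -1.27  0.06  0.01] err 0.117 margin [1.89 0.4  0.3  0.23 0.   0.   0.41]
0.9 [ 0.2   0.21 -0.46  2.12 -1.27  0.42  0.26] err 0.059 margin [2.05 0.4  0.4  0.3  0.   0.16 0.43]
1.2 [ 0.15  0.31 -0.32  1.98 -1.12  0.72  0.32] err 0.0 margin [2.06 0.4  0.41 0.31 0.15 0.16 0.45]
1.5 [ 0.15  0.44 -0.3   1.8  -0.93  0.98  0.39] err 0.0 margin [2.07 0.4  0.42 0.31 0.28 0.16 0.47]
1.8 [ 0.12  0.58 -0.29  1.59 -0.76  1.22  0.46] err 0.0 margin [2.08 0.4  0.44 0.31 0.28 0.16 0.49]
2.1 [ 0.07  0.71 -0.3   1.38 -0.62  1.45  0.54] err 0.0 margin [2.1  0.4  0.45 0.31 0.28 0.16 0.51]
2.4 [ 0.    0.84 -0.31  1.16 -0.48  1.68  0.63] err 0.0 margin [2.11 0.4  0.46 0.31 0.27 0.16 0.53]
2.7 [-0.09  0.96 -0.32  0.95 -0.34  1.89  0.76] err 0.0 margin [2.12 0.4  0.48 0.31 0.27 0.   0.55]
real	1m2.515s
user	0m53.752s
sys	0m0.281s
```

```bash
cat >> h.py <<'E'
def js(): print(np.round(r.read_state()['joint_positions'],2))
E
python3 -m crank '[{"x":0,"y":-0.01,"z":-0.006,"ax":0,"ay":0,"az":0,"claw":1},{"x":0,"y":-0.02,"z":-0.012,"ax":0,"ay":0,"az":0,"claw":1},{"x":0,"y":-0.03,"z":-0.02,"ax":0,"ay":0,"az":0,"claw":1},{"x":0,"y":-0.04,"z":-0.026,"ax":0,"ay":0,"az":0,"claw":1},{"x":0,"y":-0.05,"z":-0.034,"ax":0,"ay":0,"az":0,"claw":1}]'
python3 -c "
from h import *
js();place(2,.132,.12,.3);place(2,.132,.12,.7)"
```

```text
time: 7.95
ee_pos: [0.5928, 0.2575, 0.2555]
eef_rot: [0.733, -0.537, 0.244, -0.34]
ft_force: [-0.0, -0.2, -0.9]
width: 0.013
[ 0.41 -0.14 -0.92  2.13  0.27  0.26 -2.05]
t 7.95 tcp-> [0.5995 0.2617 0.2479] shift [-0.0019  0.0008  0.0108] turn/2 [0.0023 0.0058 0.0006] width 0.013
t 7.95 tcp-> [0.5973 0.2659 0.2479] shift [-0.0065  0.0014  0.0101] turn/2 [ 0.0016 -0.1465 -0.129 ] width 0.013
```

```bash
python3 -m crank '[{"x":-0.001,"y":0,"z":0.002,"ax":0,"ay":-0.03,"az":-0.026,"claw":1},{"x":-0.003,"y":0,"z":0.004,"ax":0,"ay":-0.06,"az":-0.052,"claw":1},{"x":-0.004,"y":0.001,"z":0.006,"ax":0,"ay":-0.09,"az":-0.078,"claw":1},{"x":-0.005,"y":0.001,"z":0.008,"ax":0,"ay":-0.12,"az":-0.104,"claw":1},{"x":-0.006,"y":0.001,"z":0.01,"ax":0.001,"ay":-0.146,"az":-0.129,"claw":1}]'
python3 -c "
from h import *
js();place(2,.132,.12,.9);place(2,.132,.12,1.1)"
```

```text
time: 8.37
ee_pos: [0.5938, 0.261, 0.2472]
eef_rot: [0.79, -0.455, 0.202, -0.358]
ft_force: [0.6, 0.3, -0.6]
width: 0.0128
[-0.02 -0.1  -0.41  2.14 -0.42  0.27 -1.13]
t 8.37 tcp-> [0.5955 0.2675 0.2479] shift [-0.0047 -0.0037  0.0032] turn/2 [ 0.0097 -0.1389 -0.124 ] width 0.0128
t 8.37 tcp-> [0.5935 0.2688 0.2479] shift [-0.0069 -0.003   0.0024] turn/2 [ 0.0092 -0.2145 -0.1894] width 0.0128
```

```bash
python3 -m crank '[{"x":-0.001,"y":-0.001,"z":0.001,"ax":0,"ay":-0.03,"az":-0.027,"claw":1},{"x":-0.002,"y":-0.002,"z":0.002,"ax":0.002,"ay":-0.06,"az":-0.053,"claw":1},{"x":-0.003,"y":-0.003,"z":0.003,"ax":0.004,"ay":-0.09,"az":-0.08,"claw":1},{"x":-0.004,"y":-0.003,"z":0.003,"ax":0.007,"ay":-0.12,"az":-0.106,"claw":1},{"x":-0.005,"y":-0.003,"z":0.003,"ax":0.009,"ay":-0.145,"az":-0.129,"claw":1}]'
python3 -c "
from h import *
js();place(2,.132,.12,1.3)"
```

```text
time: 8.78
ee_pos: [0.5944, 0.2677, 0.2471]
eef_rot: [0.854, -0.311, 0.141, -0.392]
ft_force: [-0.6, 0.7, -1.2]
width: 0.0128
[-0.12 -0.01 -0.14  2.07 -1.    0.56 -0.22]
t 8.78 tcp-> [0.5913 0.2697 0.2479] shift [-0.0037 -0.0003 -0.0008] turn/2 [ 0.0038 -0.1611 -0.1393] width 0.0128
```

```bash
python3 -m crank '[{"x":-0.001,"y":0,"z":0,"ax":0,"ay":-0.032,"az":-0.028,"claw":1},{"x":-0.002,"y":0,"z":0,"ax":0.001,"ay":-0.064,"az":-0.056,"claw":1},{"x":-0.003,"y":0,"z":0,"ax":0.002,"ay":-0.096,"az":-0.084,"claw":1},{"x":-0.004,"y":0,"z":-0.001,"ax":0.003,"ay":-0.128,"az":-0.112,"claw":1},{"x":-0.004,"y":0,"z":-0.001,"ax":0.004,"ay":-0.161,"az":-0.139,"claw":1}]'
python3 -c "
from h import *
js();place(2,.132,.12,1.74)"
```

```text
time: 9.2
ee_pos: [0.5913, 0.2681, 0.2472]
eef_rot: [0.899, -0.124, 0.057, -0.416]
ft_force: [1.0, 0.6, 0.3]
width: 0.0128
[-0.04  0.19 -0.07  1.86 -0.99  0.98  0.15]
t 9.2 tcp-> [0.5861 0.27   0.2479] shift [-0.0056 -0.0008 -0.0001] turn/2 [ 0.0005 -0.1682 -0.1435] width 0.0128
```

```bash
python3 -m crank '[{"x":-0.001,"y":0,"z":0,"ax":0,"ay":-0.034,"az":-0.029,"claw":1},{"x":-0.002,"y":0,"z":0,"ax":0,"ay":-0.068,"az":-0.057,"claw":1},{"x":-0.003,"y":0,"z":0,"ax":0,"ay":-0.102,"az":-0.086,"claw":1},{"x":-0.005,"y":-0.001,"z":0,"ax":0,"ay":-0.136,"az":-0.115,"claw":1},{"x":-0.006,"y":-0.001,"z":0,"ax":0,"ay":-0.168,"az":-0.143,"claw":1}]'
cat >look.py <<'E'
from h import *
import sys
i=int(sys.argv[1]);H=float(sys.argv[2]);n=sys.argv[3]
for k in range(4): c=camera('side')
t=camera('top');P=well(i)
o=(proj(c,P+[0,0,.06])-[40,85]).astype(int);u=(proj(t,P+[0,0,.06])-[45,65]).astype(int)
for h in(H,.06,H+.18):print(h,'side crop',((proj(c,P+[0,0,h])-o+.4)*5).round(),'top crop',((proj(t,P+[0,0,h])-u+.4)*5+[400,0]).round())
f=lambda im,p:cv2.resize(im[p[1]:p[1]+110,p[0]:p[0]+80],None,fx=5,fy=5,interpolation=2)
cv2.imwrite(n,np.hstack([f(c['color'],o),f(t['color'],u)]))
js();print(np.round(r.read_state()['ft_force'],1))
E
python3 look.py 2 .12 pics/s8.png; python3 -c "
from h import *
place(2,.132,.12,1.74)"
```

```text
time: 9.62
ee_pos: [0.586, 0.2703, 0.2475]
eef_rot: [0.904, 0.076, -0.036, -0.418]
ft_force: [-0.3, 0.1, -0.7]
width: 0.0129
0.12 side crop [191. 346.] top crop [590. 308.]
0.06 side crop [202. 430.] top crop [630. 331.]
0.3 side crop [150.  43.] top crop [437. 220.]
[-0.02  0.41 -0.08  1.57 -0.86  1.35  0.35]
[-1.2  0.3 -0.4]
t 9.87 tcp-> [0.5861 0.27   0.2479] shift [ 0.0006 -0.0002 -0.0013] turn/2 [ 0.0011 -0.0016 -0.0029] width 0.0132
```

View pics/s8.png

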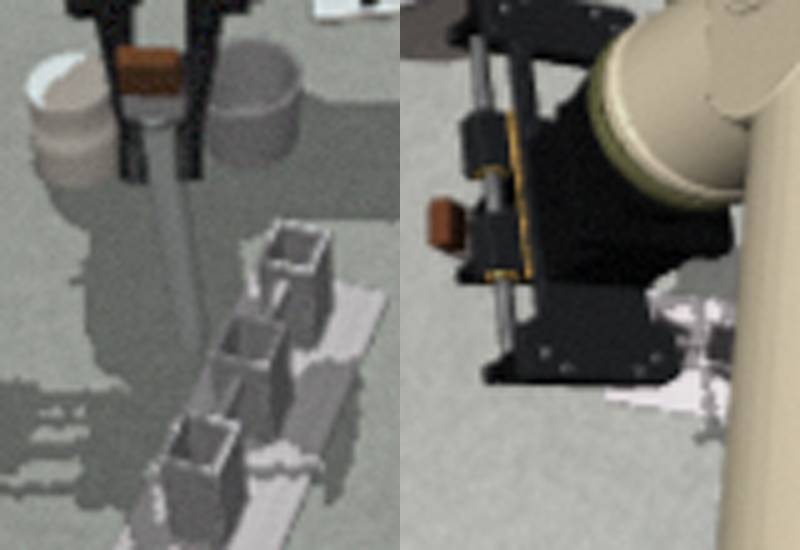

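```bash
python3 -m crank '[{"x":0.002,"y":0.01,"z":0.011,"ax":0,"ay":0,"az":0,"claw":1},{"x":0.003,"y":0.022,"z":0.021,"ax":0,"ay":0,"az":0,"claw":1},{"x":0.003,"y":0.034,"z":0.031,"ax":0,"ay":0,"az":0,"claw":1},{"x":0.003,"y":0.044,"z":0.039,"ax":0,"ay":0,"az":0,"claw":1},{"x":0.003,"y":0.046,"z":0.041,"ax":0,"ay":0,"az":0,"claw":1}]'
python3 -m crank '[{"x":0,"y":0.002,"z":0.002,"ax":0,"ay":0,"az":0,"claw":1},{"x":0,"y":0.004,"z":0.004,"ax":0,"ay":0,"az":0,"claw":1},{"x":0,"y":0.006,"z":0.006,"ax":0,"ay":0,"az":0,"claw":1},{"x":0,"y":0.008,"z":0.007,"ax":0,"ay":0,"az":0,"claw":1},{"x":0,"y":0.01,"z":0.009,"ax":0,"ay":0,"az":0,"claw":1}]'
python3 look.py 2 .05 pics/s9.png; python3 -c "
from h import *
place(2,.132,.0,1.74)"
```

```text
time: 10.28
ee_pos: [0.5863, 0.2719, 0.1811]
eef_rot: [0.905, 0.073, -0.038, -0.418]
ft_force: [-0.7, -0.3, -0.4]
width: 0.0129
time: 10.7
ee_pos: [0.5879, 0.2725, 0.1718]
eef_rot: [0.905, 0.075, -0.035, -0.418]
ft_force: [-0.6, -0.3, -0.2]
width: 0.0133
0.05 side crop [204. 443.] top crop [636. 335.]
0.06 side crop [202. 430.] top crop [630. 331.]
0.22999999999999998 side crop [167. 171.] top crop [503. 258.]
[-0.02  0.49 -0.09  1.62 -0.87  1.26  0.45]
[-0.7  0.6 -1.1]
t 10.95 tcp-> [0.5861 0.27   0.1279] shift [-0.002   0.035   0.0266] turn/2 [ 0.0014 -0.0006 -0.0019] width 0.0127
```

View pics/s9.png

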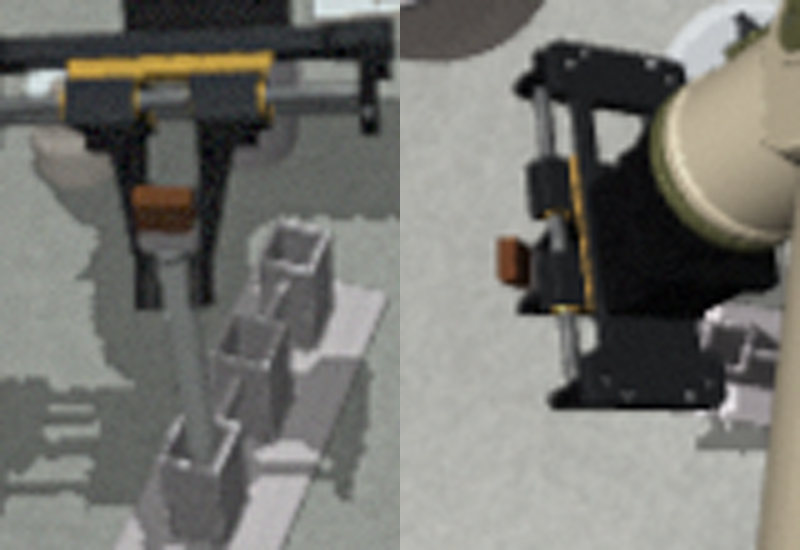

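```bash
python3 -m crank '[{"x":0,"y":0.003,"z":0.003,"ax":0,"ay":0,"az":0,"claw":1},{"x":0,"y":0.007,"z":0.006,"ax":0,"ay":0,"az":0,"claw":1},{"x":0,"y":0.011,"z":0.009,"ax":0,"ay":0,"az":0,"claw":1},{"x":0,"y":0.015,"z":0.013,"ax":0,"ay":0,"az":0,"claw":1},{"x":0,"y":0.015,"z":0.013,"ax":0,"ay":0,"az":0,"claw":1}]'
python3 -m crank '[{"x":0,"y":0.003,"z":0.003,"ax":0,"ay":0,"az":0,"claw":1},{"x":0,"y":0.007,"z":0.006,"ax":0,"ay":0,"az":0,"claw":1},{"x":0,"y":0.011,"z":0.009,"ax":0,"ay":0,"az":0,"claw":1},{"x":0,"y":0.015,"z":0.013,"ax":0,"ay":0,"az":0,"claw":1},{"x":0,"y":0.015,"z":0.013,"ax":0,"ay":0,"az":0,"claw":1}]'
```

```text
time: 11.37
ee_pos: [0.5869, 0.2727, 0.1499]
eef_rot: [0.905, 0.074, -0.037, -0.418]
ft_force: [-0.8, -0.3, -0.5]
width: 0.0126
time: 11.78
ee_pos: [0.5869, 0.2728, 0.1303]
eef_rot: [0.905, 0.074, -0.037, -0.418]
ft_force: [-0.7, 0.2, -1.1]
width: 0.0129
```

```bash
python3 -m crank '[{"x":0,"y":0,"z":0,"ax":0,"ay":0,"az":0,"claw":0.2},{"x":0,"y":0,"z":0,"ax":0,"ay":0,"az":0,"claw":0},{"x":0,"y":0,"z":0,"ax":0,"ay":0,"az":0,"claw":0},{"x":0,"y":0,"z":0,"ax":0,"ay":0,"az":0,"claw":0},{"x":0,"y":0,"z":0,"ax":0,"ay":0,"az":0,"claw":0}]' 15
python3 -m crank '[{"x":0,"y":0,"z":-0.02,"ax":0,"ay":0,"az":0,"claw":0},{"x":0,"y":0,"z":-0.05,"ax":0,"ay":0,"az":0,"claw":0},{"x":0,"y":0,"z":-0.09,"ax":0,"ay":0,"az":0,"claw":0},{"x":0,"y":-0.02,"z":-0.12,"ax":0,"ay":0,"az":0,"claw":0},{"x":0,"y":-0.04,"z":-0.15,"ax":0,"ay":0,"az":0,"claw":0}]'
python3 - <<'E'
from h import *
c=camera('side');cv2.imwrite('pics/s10.png',c['color'])
im=c['color'][:,:,:].astype(int);P=well(2)
# bristles: dark reddish brown
m=((im[...,2]-im[...,0]>35)&(im[...,2]<170)).astype(np.uint8)
n,l,st,ce=cv2.connectedComponentsWithStats(m)
print([(st[i].tolist(),ce[i].round(1).tolist()) for i in range(1,n) if st[i][4]>12])
for h in(0,.06,.148,.18):print(h,proj(c,P+[0,0,h]).round(1))
js()
togo(shaft(-1,.132)+.12*ez,orient(yaw,.17))
E
```

```text
time: 12.2
ee_pos: [0.5876, 0.273, 0.1321]
eef_rot: [0.905, 0.075, -0.036, -0.418]
ft_force: [0.3, -0.1, -0.3]
width: 0.0381
time: 12.62
ee_pos: [0.6025, 0.1838, 0.2604]
eef_rot: [0.905, 0.073, -0.036, -0.417]
ft_force: [1.7, 0.3, 0.8]
width: 0.0434
[([498, 29, 14, 12, 90], [506.5, 32.7]), ([475, 96, 37, 55, 1048], [494.9, 121.6]), ([246, 101, 20, 17, 104], [254.9, 112.8]), ([309, 134, 14, 13, 18], [315.0, 141.4]), ([234, 162, 21, 20, 80], [243.0, 171.6]), ([162, 164, 41, 10, 185], [181.8, 167.4]), ([498, 199, 14, 39, 327], [506.4, 215.2]), ([278, 252, 20, 65, 676], [287.8, 286.6]), ([185, 276, 11, 5, 54], [189.9, 278.0])]
0 [199.2 315. ]
0.06 [197.1 299.6]
0.148 [193.7 274.4]
0.18 [192.3 264.4]
[ 0.08  0.44 -0.03  1.48 -0.83  1.49  0.4 ]
t 12.67 tcp-> [ 0.5967 -0.2286  0.2287] shift [-0.0749  0.2928 -0.2818] turn/2 [-0.2826  0.3694  0.6553] width 0.0439
```

```bash
cat > sim2.py <<'E'
from k import *
G=-r.tcp_to_grasp
def gp(P,psi,th,off=.003):
    o=orient(psi,th);return P+o.apply([0,0,G-off]),o
S=shaft(-1,.132)
W=[('mid',gp(np.array([.55,.05,.33]),1.,.4)),('pre',gp(S+.1*ez,yaw,.17)),('grasp',gp(S,yaw,.17)),('lift',gp(S+.14*ez,yaw,.17)),('yaw',gp(np.array([.58,-.05,.30]),1.,.17)),('yaw2',gp(np.array([.57,.05,.30]),1.74,.4))]+[(h,pose(0,.132,h,1.74,.868)) for h in(.12,0)]
q=D[1][0]
for n,w in W:
    q,Q,e=track(q,*w,n=25);print(n,q.round(2),round(e,3),np.minimum(Q-LO,HI-Q).min(0).round(2))
E
python3 sim2.py; python3 -c "
from k import *
o=orient(1.,.4);togo([.55,.05,.33],o)"
```

```text
mid [-0.02 -0.01  0.05  1.72 -0.36  1.23 -0.45] 0.0 [2.52 0.49 1.28 0.7  0.45 0.58 2.15]
pre [ 0.13  0.27  0.26  1.59 -0.18  1.16 -0.87] 0.0 [2.47 0.5  1.08 0.7  0.92 0.83 1.73]
grasp [ 0.15  0.35  0.24  1.71 -0.22  0.96 -0.83] 0.0 [2.45 0.77 1.08 0.71 1.05 0.9  1.73]
lift [ 0.13  0.25  0.27  1.53 -0.17  1.24 -0.89] 0.0 [2.45 0.75 1.07 0.72 1.05 0.82 1.71]
yaw [ 0.01  0.16  0.09  1.56 -0.17  1.35 -0.44] 0.0 [2.48 0.66 1.08 0.85 1.1  0.71 1.73]
yaw2 [ 0.07  0.26 -0.01  1.48 -0.39  1.5   0.27] 0.0 [2.53 0.66 1.25 0.86 0.88 0.56 2.19]
0.12 [ 0.17  0.4  -0.08  1.59 -0.8   1.49  0.48] 0.0 [2.43 0.76 1.35 0.83 0.47 0.56 2.12]
0 [ 0.18  0.53 -0.09  1.68 -0.81  1.33  0.64] 0.0 [2.42 0.9  1.38 0.74 0.46 0.58 1.96]
t 12.67 tcp-> [0.5539 0.0561 0.3128] shift [-0.0707  0.0418 -0.1176] turn/2 [-0.2224  0.2158  0.3001] width 0.0439
```

```bash
python3 -m crank '[{"x":-0.005,"y":0,"z":-0.02,"ax":-0.02,"ay":0.02,"az":0.03,"claw":0},{"x":-0.015,"y":0.005,"z":-0.04,"ax":-0.05,"ay":0.05,"az":0.075,"claw":0},{"x":-0.03,"y":0.01,"z":-0.06,"ax":-0.08,"ay":0.08,"az":0.115,"claw":0},{"x":-0.04,"y":0.02,"z":-0.09,"ax":-0.11,"ay":0.11,"az":0.15,"claw":0},{"x":-0.05,"y":0.03,"z":-0.11,"ax":-0.14,"ay":0.14,"az":0.19,"claw":0}]'
python3 -c "
from h import *
togo([.55,.05,.33],orient(1.,.4));togo([.57,-.07,.31],orient(.7,.25))"
```

```text
time: 13.08
ee_pos: [0.5702, 0.0734, 0.3101]
eef_rot: [0.948, -0.153, 0.025, -0.279]
ft_force: [-0.0, -0.7, -0.1]
width: 0.0436
t 13.08 tcp-> [0.5539 0.0561 0.3128] shift [-0.0103  0.0168 -0.0135] turn/2 [-0.0807  0.0777  0.1068] width 0.0436
t 13.08 tcp-> [ 0.5735 -0.067   0.2919] shift [ 0.0466  0.1207 -0.0575] turn/2 [-0.1491  0.1291  0.251 ] width 0.0436
```

```bash
python3 -m crank '[{"x":0.01,"y":0.025,"z":-0.012,"ax":-0.03,"ay":0.026,"az":0.05,"claw":0},{"x":0.02,"y":0.05,"z":-0.024,"ax":-0.06,"ay":0.052,"az":0.1,"claw":0},{"x":0.03,"y":0.075,"z":-0.036,"ax":-0.09,"ay":0.078,"az":0.15,"claw":0},{"x":0.038,"y":0.1,"z":-0.047,"ax":-0.12,"ay":0.104,"az":0.2,"claw":0},{"x":0.046,"y":0.12,"z":-0.057,"ax":-0.149,"ay":0.129,"az":0.25,"claw":0}]'
python3 -c "
from h import *
togo(shaft(-1,.132)+.1*ez,orient(yaw,.17))"
```

```text
time: 13.5
ee_pos: [0.5736, -0.0657, 0.29]
eef_rot: [0.902, -0.413, 0.051, -0.116]
ft_force: [-0.5, -0.4, -0.5]
width: 0.0434
t 13.5 tcp-> [ 0.5967 -0.2286  0.2087] shift [0.1386 0.1064 0.0559] turn/2 [-0.0409  0.0497  0.2234] width 0.0434
```

```bash
python3 -m crank '[{"x":0.028,"y":0.021,"z":0.005,"ax":-0.008,"ay":0.01,"az":0.045,"claw":0},{"x":0.056,"y":0.042,"z":0.01,"ax":-0.016,"ay":0.02,"az":0.09,"claw":0},{"x":0.084,"y":0.063,"z":0.02,"ax":-0.024,"ay":0.03,"az":0.135,"claw":0},{"x":0.112,"y":0.085,"z":0.035,"ax":-0.032,"ay":0.04,"az":0.18,"claw":0},{"x":0.138,"y":0.106,"z":0.053,"ax":-0.041,"ay":0.05,"az":0.223,"claw":0}]'
python3 - <<'E'
from h import *
for i in range(4): c=camera('wrist')
im=c['color'].astype(int)
q=orient(yaw,.17);P=shaft(-1,.132)-q.apply([0,0,.003])
togo(P+.05*ez,q);togo(P,q)
print([proj(c,shaft(-1,z)).round().tolist() for z in(.1,.15,.18)])
m=((im[...,2]-im[...,0]>40)).astype(np.uint8);n,l,st,ce=cv2.connectedComponentsWithStats(m)
print([(st[i].tolist(),ce[i].round().tolist()) for i in range(1,n) if st[i][4]>60])
cv2.imwrite('pics/w11.png',c['color'])
E
```

```text
time: 13.92
ee_pos: [0.5978, -0.2277, 0.2111]
eef_rot: [0.789, -0.609, 0.052, -0.068]
ft_force: [0.8, 0.1, 0.6]
width: 0.0434
t 14.12 tcp-> [ 0.5962 -0.2287  0.1616] shift [0.003  0.0099 0.0473] turn/2 [0.0003 0.0022 0.0035] width 0.0435
t 14.12 tcp-> [ 0.5962 -0.2287  0.1116] shift [0.0031 0.0183 0.0965] turn/2 [0.0003 0.0022 0.0035] width 0.0435
[[258.0, 240.0], [258.0, 207.0], [259.0, 181.0]]
[([245, 205, 19, 10, 67], [253.0, 210.0]), ([247, 221, 16, 22, 314], [254.0, 232.0]), ([139, 230, 19, 61, 536], [145.0, 264.0]), ([354, 230, 20, 61, 634], [366.0, 261.0]), ([250, 277, 12, 13, 137], [256.0, 282.0]), ([121, 300, 391, 17, 5082], [333.0, 310.0])]
```

```bash
python3 -m crank '[{"x":0.001,"y":0.004,"z":0.02,"ax":0,"ay":0,"az":0,"claw":0},{"x":0.001,"y":0.009,"z":0.045,"ax":0,"ay":0,"az":0,"claw":0},{"x":0.001,"y":0.014,"z":0.072,"ax":0,"ay":0,"az":0,"claw":0},{"x":0.001,"y":0.018,"z":0.096,"ax":0,"ay":0,"az":0,"claw":0},{"x":0.001,"y":0.018,"z":0.096,"ax":0,"ay":0,"az":0,"claw":0}]'
python3 -m crank '[{"x":0,"y":0,"z":0,"ax":0,"ay":0,"az":0,"claw":0},{"x":0,"y":0,"z":0,"ax":0,"ay":0,"az":0,"claw":0.5},{"x":0,"y":0,"z":0,"ax":0,"ay":0,"az":0,"claw":1},{"x":0,"y":0,"z":0,"ax":0,"ay":0,"az":0,"claw":1},{"x":0,"y":0,"z":0,"ax":0,"ay":0,"az":0,"claw":1}]' 25
python3 -m crank '[{"x":0,"y":0,"z":0,"ax":0,"ay":0,"az":0,"claw":1},{"x":0,"y":0,"z":0,"ax":0,"ay":0,"az":0,"claw":1},{"x":0,"y":0,"z":0,"ax":0,"ay":0,"az":0,"claw":1},{"x":0,"y":0,"z":0,"ax":0,"ay":0,"az":0,"claw":1},{"x":0,"y":0,"z":0,"ax":0,"ay":0,"az":0,"claw":1}]' 40
```

```text
time: 14.53
ee_pos: [0.5944, -0.2241, 0.1092]
eef_rot: [0.791, -0.606, 0.048, -0.068]
ft_force: [-1.0, 0.8, -0.5]
width: 0.0435
time: 14.95
ee_pos: [0.5969, -0.2269, 0.1144]
eef_rot: [0.79, -0.607, 0.052, -0.069]
ft_force: [-0.9, -0.2, 0.0]
width: 0.0246
time: 15.37
ee_pos: [0.5965, -0.2268, 0.1134]
eef_rot: [0.79, -0.607, 0.051, -0.068]
ft_force: [0.3, 0.5, 4.2]
width: 0.0131
```

```bash
python3 -m crank '[{"x":0,"y":-0.003,"z":-0.015,"ax":0,"ay":0,"az":0,"claw":1},{"x":0,"y":-0.007,"z":-0.04,"ax":0,"ay":0,"az":0,"claw":1},{"x":0,"y":-0.012,"z":-0.07,"ax":0,"ay":0,"az":0,"claw":1},{"x":0,"y":-0.018,"z":-0.105,"ax":0,"ay":0,"az":0,"claw":1},{"x":0,"y":-0.024,"z":-0.138,"ax":0,"ay":0,"az":0,"claw":1}]'
python3 -c "
from h import *
togo([.58,-.05,.30],orient(1.,.17))"
```

```text
time: 15.78
ee_pos: [0.5959, -0.227, 0.2541]
eef_rot: [0.79, -0.607, 0.05, -0.068]
ft_force: [1.6, 0.9, -0.4]
width: 0.0128
t 15.78 tcp-> [ 0.5817 -0.0473  0.2816] shift [-0.1773 -0.0368 -0.0211] turn/2 [-1.000e-04 -6.110e-02 -3.643e-01] width 0.0128
```

```bash
python3 -m crank '[{"x":-0.035,"y":-0.007,"z":-0.006,"ax":0,"ay":-0.01,"az":-0.06,"claw":1},{"x":-0.07,"y":-0.015,"z":-0.012,"ax":0,"ay":-0.02,"az":-0.12,"claw":1},{"x":-0.105,"y":-0.022,"z":-0.016,"ax":0,"ay":-0.03,"az":-0.18,"claw":1},{"x":-0.14,"y":-0.03,"z":-0.02,"ax":0,"ay":-0.04,"az":-0.24,"claw":1},{"x":-0.175,"y":-0.037,"z":-0.021,"ax":0,"ay":-0.05,"az":-0.3,"claw":1}]'
python3 -c "
from h import *
js();togo([.57,.04,.30],orient(1.5,.4))"
```

```text
time: 16.2
ee_pos: [0.5827, -0.0481, 0.2809]
eef_rot: [0.937, -0.339, 0.03, -0.08]
ft_force: [0.5, -0.5, 0.7]
width: 0.0128
[-0.01  0.14  0.11  1.58 -0.16  1.32 -0.57]
t 16.2 tcp-> [0.5705 0.0473 0.2828] shift [-0.0705 -0.0648  0.0092] turn/2 [ 0.1111 -0.0889 -0.3001] width 0.0128
```

```bash
python3 -m crank '[{"x":-0.014,"y":-0.013,"z":0,"ax":0.02,"ay":-0.016,"az":-0.055,"claw":1},{"x":-0.028,"y":-0.026,"z":0,"ax":0.04,"ay":-0.032,"az":-0.11,"claw":1},{"x":-0.042,"y":-0.039,"z":0,"ax":0.06,"ay":-0.048,"az":-0.165,"claw":1},{"x":-0.056,"y":-0.052,"z":0,"ax":0.08,"ay":-0.064,"az":-0.22,"claw":1},{"x":-0.07,"y":-0.065,"z":0,"ax":0.1,"ay":-0.08,"az":-0.27,"claw":1}]'
python3 -c "
from h import *
js();place(0,.132,.12,1.74,off=.005);"
```

```text
time: 16.62
ee_pos: [0.5705, 0.0452, 0.2913]
eef_rot: [0.98, -0.066, 0.01, -0.188]
ft_force: [-0.6, 0.1, -0.8]
width: 0.0129
[ 0.03  0.17  0.04  1.57 -0.39  1.4   0.01]
t 16.62 tcp-> [0.5661 0.1502 0.2491] shift [-0.018  -0.0804  0.0776] turn/2 [ 0.2418 -0.0867 -0.1259] width 0.0129
```

```bash
python3 -m crank '[{"x":-0.003,"y":-0.016,"z":0.008,"ax":0.048,"ay":-0.017,"az":-0.025,"claw":1},{"x":-0.007,"y":-0.032,"z":0.02,"ax":0.096,"ay":-0.035,"az":-0.05,"claw":1},{"x":-0.01,"y":-0.048,"z":0.04,"ax":0.144,"ay":-0.052,"az":-0.075,"claw":1},{"x":-0.014,"y":-0.064,"z":0.06,"ax":0.193,"ay":-0.07,"az":-0.1,"claw":1},{"x":-0.018,"y":-0.08,"z":0.077,"ax":0.241,"ay":-0.087,"az":-0.126,"claw":1}]'
python3 look.py 0 .12 pics/s12.png;python3 -c "
from h import *
place(0,.132,.12,1.74,off=.005);"
```

```text
time: 17.03
ee_pos: [0.5671, 0.1491, 0.2487]
eef_rot: [0.904, 0.075, -0.035, -0.42]
ft_force: [0.6, 0.2, -0.9]
width: 0.0124
0.12 side crop [197. 347.] top crop [602. 308.]
0.06 side crop [203. 431.] top crop [631. 330.]
0.3 side crop [173.  50.] top crop [491. 226.]
[ 0.14  0.39 -0.03  1.59 -0.81  1.5   0.47]
[-0.1  0.8  0.4]
t 17.28 tcp-> [0.5661 0.1502 0.2491] shift [-0.001  -0.0008  0.0023] turn/2 [ 0.0031 -0.0021 -0.0026] width 0.0131
```

View pics/s12.png

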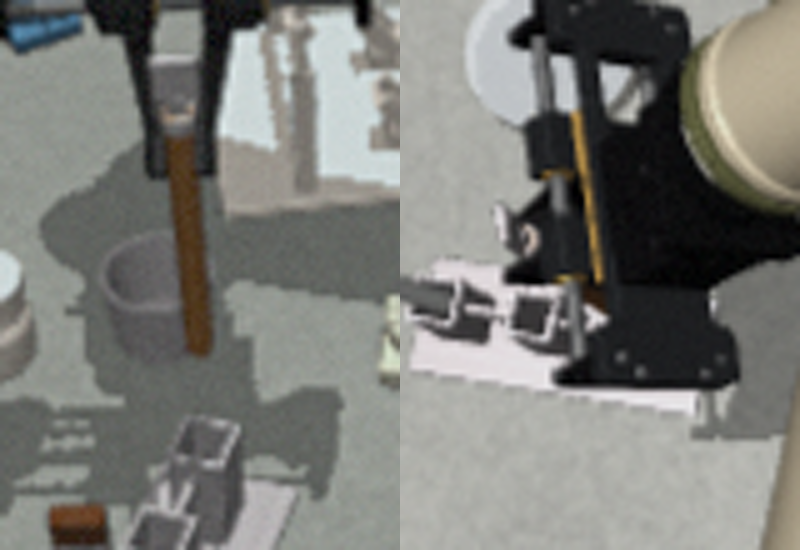

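```bash
python3 -m crank '[{"x":0,"y":0.01,"z":0.011,"ax":0,"ay":0,"az":0,"claw":1},{"x":0,"y":0.022,"z":0.021,"ax":0,"ay":0,"az":0,"claw":1},{"x":0,"y":0.034,"z":0.031,"ax":0,"ay":0,"az":0,"claw":1},{"x":0,"y":0.044,"z":0.039,"ax":0,"ay":0,"az":0,"claw":1},{"x":0,"y":0.046,"z":0.041,"ax":0,"ay":0,"az":0,"claw":1}]'
python3 -m crank '[{"x":0,"y":0.002,"z":0.002,"ax":0,"ay":0,"az":0,"claw":1},{"x":0,"y":0.004,"z":0.004,"ax":0,"ay":0,"az":0,"claw":1},{"x":0,"y":0.006,"z":0.006,"ax":0,"ay":0,"az":0,"claw":1},{"x":0,"y":0.008,"z":0.007,"ax":0,"ay":0,"az":0,"claw":1},{"x":0,"y":0.01,"z":0.009,"ax":0,"ay":0,"az":0,"claw":1}]'
python3 - <<'E'
from h import *
c=camera('side');cv2.imwrite('pics/s13.png',c['color'])
im=c['color'].astype(int);o=(proj(c,well(0)+[0,0,.06])-[40,85]).astype(int)
m=((im[...,2]-im[...,0]>30)).astype(np.uint8);m[:, :o[0]+20]=0;m[:,o[0]+60:]=0
for v in range(o[1]+20,o[1]+105,3):
    u=np.flatnonzero(m[v]); 
    if len(u):print((v-o[1])*5,((u.min()-o[0])*5,(u.max()-o[0])*5),end=' ')
place(0,.132,0,1.74,off=.005)
E
```

```text
time: 17.7
ee_pos: [0.5655, 0.15, 0.1847]
eef_rot: [0.905, 0.073, -0.037, -0.417]
ft_force: [-0.3, 0.9, -1.5]
width: 0.0131
time: 18.12
ee_pos: [0.5669, 0.1505, 0.1746]
eef_rot: [0.905, 0.074, -0.035, -0.417]
ft_force: [-0.8, -0.4, -0.5]
width: 0.0131
100 (np.int64(155), np.int64(265)) 115 (np.int64(270), np.int64(270)) 265 (np.int64(175), np.int64(195)) 280 (np.int64(175), np.int64(195)) 295 (np.int64(180), np.int64(195)) 310 (np.int64(180), np.int64(200)) 325 (np.int64(180), np.int64(200)) 340 (np.int64(180), np.int64(200)) 355 (np.int64(185), np.int64(205)) 370 (np.int64(185), np.int64(205)) 385 (np.int64(185), np.int64(205)) 400 (np.int64(190), np.int64(205)) 415 (np.int64(190), np.int64(210)) 430 (np.int64(190), np.int64(210)) 445 (np.int64(195), np.int64(210)) 505 (np.int64(100), np.int64(100)) 520 (np.int64(100), np.int64(100)) t 18.17 tcp-> [0.5661 0.1502 0.1291] shift [-0.0005  0.0343  0.0288] turn/2 [ 0.0017 -0.0014 -0.0022] width 0.013
```

```bash
python3 -m crank '[{"x":0,"y":0,"z":0.001,"ax":0,"ay":0,"az":0,"claw":1},{"x":0,"y":0.003,"z":0.004,"ax":0,"ay":0,"az":0,"claw":1},{"x":0,"y":0.006,"z":0.007,"ax":0,"ay":0,"az":0,"claw":1},{"x":0,"y":0.009,"z":0.01,"ax":0,"ay":0,"az":0,"claw":1},{"x":0,"y":0.011,"z":0.011,"ax":0,"ay":0,"az":0,"claw":1}]'
python3 -m crank '[{"x":0,"y":0.003,"z":0.003,"ax":0,"ay":0,"az":0,"claw":1},{"x":0,"y":0.007,"z":0.006,"ax":0,"ay":0,"az":0,"claw":1},{"x":0,"y":0.01,"z":0.008,"ax":0,"ay":0,"az":0,"claw":1},{"x":0,"y":0.012,"z":0.01,"ax":0,"ay":0,"az":0,"claw":1},{"x":0,"y":0.012,"z":0.01,"ax":0,"ay":0,"az":0,"claw":1}]'
```

```text
time: 18.58
ee_pos: [0.5661, 0.152, 0.1581]
eef_rot: [0.905, 0.074, -0.036, -0.418]
ft_force: [0.4, 0.0, -0.2]
width: 0.0133
time: 19.0
ee_pos: [0.5662, 0.1517, 0.1425]
eef_rot: [0.905, 0.074, -0.036, -0.418]
ft_force: [-0.2, -0.8, -0.8]
width: 0.013
```

```bash
python3 -m crank '[{"x":0,"y":0.002,"z":0.002,"ax":0,"ay":0,"az":0,"claw":1},{"x":0,"y":0.004,"z":0.004,"ax":0,"ay":0,"az":0,"claw":1},{"x":0,"y":0.006,"z":0.005,"ax":0,"ay":0,"az":0,"claw":1},{"x":0,"y":0.008,"z":0.007,"ax":0,"ay":0,"az":0,"claw":1},{"x":0,"y":0.008,"z":0.007,"ax":0,"ay":0,"az":0,"claw":1}]'
python3 -m crank '[{"x":0,"y":0,"z":0,"ax":0,"ay":0,"az":0,"claw":0.2},{"x":0,"y":0,"z":0,"ax":0,"ay":0,"az":0,"claw":0},{"x":0,"y":0,"z":0,"ax":0,"ay":0,"az":0,"claw":0},{"x":0,"y":0,"z":0,"ax":0,"ay":0,"az":0,"claw":0},{"x":0,"y":0,"z":0,"ax":0,"ay":0,"az":0,"claw":0}]' 15
python3 -m crank '[{"x":0,"y":0,"z":-0.02,"ax":0,"ay":0,"az":0,"claw":0},{"x":0,"y":0,"z":-0.05,"ax":0,"ay":0,"az":0,"claw":0},{"x":0,"y":0,"z":-0.09,"ax":0,"ay":0,"az":0,"claw":0},{"x":0,"y":-0.02,"z":-0.12,"ax":0,"ay":0,"az":0,"claw":0},{"x":0,"y":-0.04,"z":-0.15,"ax":0,"ay":0,"az":0,"claw":0}]'
python3 -m crank '[{"x":0,"y":-0.01,"z":-0.03,"ax":0,"ay":0,"az":0,"claw":0},{"x":0,"y":-0.02,"z":-0.06,"ax":0,"ay":0,"az":0,"claw":0},{"x":0,"y":-0.03,"z":-0.09,"ax":0,"ay":0,"az":0,"claw":0},{"x":0,"y":-0.04,"z":-0.1,"ax":0,"ay":0,"az":0,"claw":0},{"x":0,"y":-0.04,"z":-0.1,"ax":0,"ay":0,"az":0,"claw":0}]'
cat > fin.py <<'E'
from h import *
for n in('side','top'):
    for k in range(2): c=camera(n)
    cv2.imwrite(f'pics/fin_{n}.png',c['color'])
    im=c['color'].astype(int);m=((im[...,2]-im[...,0]>25)).astype(np.uint8)
    for i in(0,2):
        P=well(i);a=proj(c,P+[0,0,.06]).astype(int);M=np.zeros_like(m);b=proj(c,P+[0,0,.18]).astype(int)
        lo=np.minimum(a,b)-[16,8];hi=np.maximum(a,b)+[16,16];M[lo[1]:hi[1],lo[0]:hi[0]]=m[lo[1]:hi[1],lo[0]:hi[0]]
        N,l,st,ce=cv2.connectedComponentsWithStats(M)
        print(n,i,'pred h=.06,.15,.18',[proj(c,P+[0,0,h]).round(1).tolist() for h in(.06,.148,.15,.18)],[(st[j].tolist(),ce[j].round(1).tolist()) for j in range(1,N) if st[j][4]>8])
E
python3 fin.py
```

```text
time: 19.42
ee_pos: [0.5661, 0.1518, 0.132]
eef_rot: [0.905, 0.074, -0.035, -0.418]
ft_force: [0.6, -0.1, -0.9]
width: 0.0131
time: 19.83
ee_pos: [0.5665, 0.1518, 0.1328]
eef_rot: [0.905, 0.074, -0.035, -0.418]
ft_force: [0.0, -1.0, -1.2]
width: 0.0378
time: 20.25
ee_pos: [0.5809, 0.0629, 0.2613]
eef_rot: [0.905, 0.073, -0.035, -0.417]
ft_force: [0.7, 0.8, 0.0]
width: 0.0434
time: 20.67
ee_pos: [0.5902, 0.0145, 0.3589]
eef_rot: [0.905, 0.075, -0.033, -0.417]
ft_force: [0.4, 0.7, 0.3]
width: 0.0435
side 0 pred h=.06,.15,.18 [[215.2, 260.7], [213.2, 235.7], [213.2, 235.1], [212.5, 225.8]] [([211, 241, 7, 26, 116], [214.4, 253.4])]
side 2 pred h=.06,.15,.18 [[197.1, 299.6], [193.7, 274.4], [193.6, 273.8], [192.3, 264.4]] [([185, 276, 11, 8, 73], [190.0, 279.0])]
top 0 pred h=.06,.15,.18 [[153.9, 187.5], [145.1, 181.0], [144.9, 180.9], [141.5, 178.4]] [([149, 183, 8, 8, 29], [152.6, 186.6])]
top 2 pred h=.06,.15,.18 [[114.6, 181.9], [102.5, 174.9], [102.2, 174.8], [97.6, 172.1]] [([87, 169, 5, 9, 34], [88.6, 173.2])]
```

```bash
python3 - <<'E'
from h import *
t=camera('top');s=camera('side')
p,g=tri(t,(88.6,173.2),s,(190,279));print('brush bristle centre',p.round(4),g.round(4),'rel well2',(p-well(2)).round(4))
# spatula: steel blade, bright vs bench; print local brightness blobs, difference from the first pictures
for n,c in(('top',t),('side',s)):
    d=cv2.absdiff(c['color'],cv2.imread(f'pics/{n}0.png')).max(2);P=well(0);b=proj(c,P+[0,0,.165]).astype(int)
    w=d[b[1]-14:b[1]+22,b[0]-12:b[0]+16];print(n,b-[12,14]);cv2.imwrite(f'pics/d_{n}.png',w)
    k=(w>30).astype(np.uint8);print('\n'.join(''.join('#' if x else '.' for x in r_) for r_ in k[::1]))
E
```

```text
brush bristle centre [0.5879 0.2871 0.1748] 0.0012 rel well2 [-0.0002  0.0289  0.1688]
top [131 165]
............................
............................
............................
............................
............................
............................
............................
............................
............................
............................
............................
...........###..............
...........###..............
............###.............
..........#.####............
............#######.........
.............#######........
............#########.......
............############....
.............###########....
................########....
.................########...
....................#######.
......................#.###.
.......................####.
........................###.
........................##..
............................
............................
............................
............................
............................
............................
............................
.............
[... 403 characters left out ...]
####
.........#######.###########
................############
................############
...............##.##########
..............###.#######...
..............##..#######...
.............##...######....
....#####..##..##########...
...............#############
...........##############...
...........#####.########...
............###..###........
................###.........
...........#....##..........
...........#######..........
............######..........
...........#######..........
............######..........
............######..........
............######..........
............######..........
............######..........
............######..........
............######..........
```

```bash
python3 fin.py | cut -c1-9,130-; python3 -c "
from bench import r,close_job
s=r.read_state();print(s['time'],s['ft_force']);print(close_job())"
```

```text
side 0 pr3])]
side 2 pr])]
top 0 pre]
top 2 pre
21.1667 [-0.72370729  0.3376153  -0.33407438]
the job is handed in; nothing more can be done
None
```

I stood the brush in the well at y = +60 mm and the spatula in the well at y = −60 mm, both handle-down, and handed the job in at about 21.2 s. No verdict was reported.

**Last checks:**
- **Insertion:** both tools went down with no noticeable contact force. I released each about 2–4 mm above its estimated floor. I then withdrew the gripper clear of both tools.
- **Brush:** the centre of its bristles came out 169 mm above the well floor and 29 mm to +y. That fits the butt resting on the floor with a lean of about 0.15 rad, against the 0.4 allowed.
- **Spatula:** its handle and blade appear within a few pixels of where an upright, seated spatula should be.

**What went wrong or disagreed:**
- **First brush grasp:** the fingers closed on the ferrule at 22 mm opening, so I opened and regrasped lower.
- **First approach to the well:** joints 3 and 7 ran to the end of their ranges. Joint 7 read −2.603 against a limit of −2.6, which could count as passing its range. I backed off and came in from another heading.
- **Well positions:** the side and top cameras disagreed by about 5–7 mm in y, so I aimed in between.
- **Not checked:** I did not measure the loose objects afterwards; nothing suggested they were touched. I did not look closely at the butts inside the wells. I had also used up the viewable pictures, so the final checks were made from pixel measurements.

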